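Seat the long sharpening stone in its holder

TASK

Before the knives are sharpened, put the long sharpening stone into the recess of the wooden holder so that it lies flat on the recess floor and square between the rails. Set it down, do not drop it, and leave the short stone where it lies.

Things in the scene. Friction and masses are not known exactly. Their poses are not given: they have to be found in the camera images.
- long_stone_centre (a point): Centre of the long sharpening stone: a grey-and-pale two-layer block 140 x 50 x 32 mm lying flat, loose on the worktop (centre 16 mm above what it lies on). x along its 140 mm length, y across its 50 mm width (grip across this), z up. 0.3 to 0.5 kg. A half turn about z makes no difference.
- short_stone_centre (a point): Centre of the short sharpening stone, same make, 76 x 50 x 32 mm, lying loose on the worktop beside the long one; either may be on the left. x along its 76 mm length, z up. It is not wanted.
- recess (a point): Centre of the floor of the holder's recess, 12 mm above the worktop. x along the recess, y across, z up. The recess is 154 (x) by 64 mm (y) at its floor and 12 mm deep; its rails stand upright for 5 mm, then slope outward at 45 degrees to a mouth of 168 x 78 mm. A stone in it stands 20 mm above the rails; either way round is right.
- holder: Wooden holder fixed to the worktop, 206 (x) by 116 (y) mm, rail tops 24 mm above the worktop. Origin at the centre of its underside, axes as the recess. Each long rail is left open for 68 mm in the middle, down to the recess floor and out to the edge, so that fingers holding the stone across its middle pass between the rails.
Things that resemble listed ones, but are neither listed nor needed, are in the scene too. Of the things that look like the holder, the larger one is meant.

How it is judged (in metres and radians):
At the end, for the whole second after the job is handed in: The long stone lies in the recess: its centre within 12 mm of the recess centre sideways and no more than 19.5 mm above the recess floor (16 mm when flat), tilted less than 5 degrees, its length within 10 degrees of the recess's length; the short stone is within 30 mm of where it started (horizontal distance between long_stone_centre and recess below 0.012 m and z of long_stone_centre in the frame of recess below 0.0195 m and angle between long_stone_centre's own z axis and vertical below 0.09 rad and angle between the x axis of long_stone_centre and the x axis of recess, either way round below 0.175 rad and distance of short_stone_centre from where it was at the start of the episode below 0.03 m); the robot touches nothing.
It fails at once if the long stone is let go and falls from more than 30 mm above the recess floor (horizontal distance between long_stone_centre and recess below 0.1 m and z of long_stone_centre in the frame of recess above 0.046 m and contact force between the fingers and long_stone below 0.05 N).
It fails at once if the short stone is moved by more than 30 mm (distance of short_stone_centre from where it was at the start of the episode above 0.03 m).
It also fails if it takes over 34 s, if anything falls off the work surface, if the arm or the gripper's body presses on something with over 40 N, if the wrist force passes 120 N, or if a joint passes its speed limit or range.

ROBOT

A 6-joint arm with a two-finger parallel gripper is mounted at the origin on a cart in front of the work surface, level with it; the furniture and walls round the work are solid. World frame = base frame: x ahead of the robot, y to its left, z up, the work surface at z = 0. Lengths are in m, angles in degrees, forces in N, time in s.
With the tool pointing down it reaches from about 0.4 to 0.825 m from the base axis. Payload 7 kg.
Tool frame: the origin (TCP) lies midway between the tips of the shut fingers; the grasp point (between the pads) lies 19 mm behind it; z points along the fingers, y is the line along which they close (so a half turn about z gives the same grasp; the last joint's range is limited). The gripper opens to 88 mm and grips with 3 to 60 N. Pads are 19 mm wide; open, the fingers measure 130 mm over their backs; the gripper's body (78 mm by 193 mm) begins 47 mm behind the grasp point.
Start: joints at [80.163, 20.546, 0.682, 0, -70.136, -16.507], TCP at [0.3, 0.605, 0.227] pointing down, gripper open.
Joint ranges: [-176.03, 176.03], [-82.01, 121.73], [-58.28, 71.71], [-173.87, 95.51], [-174.79, -0.11], [-173.66, 173.66]. Speed limits (degrees/s): [136.94, 136.94, 172.46, 180, 180, 180].

INTERFACE

Orientations are given as [roll, pitch, yaw] about the fixed x, y, z axes, in that order (R = Rz(yaw) Ry(pitch) Rx(roll)).
In Python, from plant import ctrl, viewer, close_job gives the robot as it stands. The module is installed in compiled form; this text tells all that it offers.
- The arm moves only by the tool step_arm, never from a script. Its argument "moves" is a list that holds one entry, the list of rows, each a list of 5 numbers: the shift along the world's x, y, z in cm, then the turn about the world's z in rad, then the finger opening in cm, from 0 to 8.76. In form: [[[tx, ty, tz, twist, grip], ...]]. A call has 1 to 10 rows; each row shifts and turns the commanded pose from where the row before left it; what a row does not reach is not made up. A row lasts 1/10 s, in which the tool goes at most 50 mm and 8.59 degrees, less where a joint would pass 70% of its speed; a pose out of reach is approached as far as the arm can. A call with a gripper value outside its range is refused whole. The fingers move at their own pace and stop on an object; the grip force is fixed at half the most. Time passes only in rows, so rows that do not move let the fingers close. It gives the time, the measured TCP pose, the force, the opening and the grip force at its end, in the units of the state.
- ctrl.get_obs(): the state, without advancing time (a new reading comes with each control period).
- viewer.snapshot(name): name is "scene" or "side" or "wrist"; returns (picture, depth): 420x560x3 uint8, blue, green, red; 420x560 float32, m along the optical axis (not along the pixel's ray), 0 where there is no reading.
- viewer.camera_info(name): a dict with "camera_matrix" (3x3 intrinsics, pixels), "k1" (the pictures are not rectified: a ray, as slopes to the right and down, at radius r is drawn at 1 + k1 r^2 times it, then the intrinsics apply), "eye" and "orientation" of the camera in the world. Camera axes: x right, y down, z forward; pixel columns grow to the right and rows downward; lengths in m; the calibration is good to about 2 mm. A picture is of the moment at which its call begins: read the wrist's pose just before it. camera_info takes no time and is no camera call; for the wrist camera it gives the pose at the moment of the call.
- close_job(): hands the job in; it is judged then, once.
The state is a dict: "clock": time; "joint_pos": joint angles; "qvel": joint speeds; "tau": joint torques, N m; "tool_pos": TCP position; "orientation": TCP orientation; "force": force on the tool from outside, world axes, zero at the start; "moment": the same for the moment, N m; "opening": finger opening in m; "gripper_force": force on a finger pad.
Only numpy, scipy, OpenCV 4.12 (cv2) and the standard library are available. Lean on these libraries where they do the work, as an engineer would, in place of code of your own. Each camera call takes 0.05 s, during which the arm holds its last target. There are 200 camera calls.

## Working session

There is one attempt and no reset: what is moved stays moved. The work goes in short steps, Python scripts to look and compute and a tool call to move; the robot and the scene stay as the last step left them, time stands still between calls to the robot, and variables do not carry over. Pictures are saved under pics/ and viewed, at most 10 in all, crops included, and the job is handed in when it is done.

Besides the shell and the picture viewer there is one more tool, called after ">>>" by a JSON object that holds its "op" and its "data", one argument or row to a line. step_arm: Moves the arm, as the interface text tells. Its arguments: {"type":"object","properties":{"moves":{"type":"array","items":{"type":"array","items":{"type":"array","items":{"type":"number"}}}}},"required":["moves"]}

```bash
mkdir -p pics; cat > h.py <<'E'
import numpy as np, cv2
from plant import ctrl, viewer
from scipy.spatial.transform import Rotation as Ro
def shot(n,fn):
    info=viewer.camera_info(n); im,d=viewer.snapshot(n)
    cv2.imwrite(f'pics/{fn}.png',im); np.savez(f'{fn}.npz',im=im,d=d,K=info['camera_matrix'],k1=info['k1'],eye=info['eye'],ori=np.array(info['orientation']))
    return im,d,info
def cloud(fn):
    s=np.load(fn+'.npz'); d=s['d']; h,w=d.shape
    g=np.stack(np.meshgrid(np.arange(w),np.arange(h)),-1).reshape(-1,1,2).astype(np.float64)
    u=cv2.undistortPoints(g,s['K'],np.array([float(s['k1']),0,0,0])).reshape(h,w,2)
    o=s['ori']; R=o if o.shape==(3,3) else Ro.from_euler('xyz',o,degrees=True).as_matrix()
    p=np.dstack([u*d[...,None],d])@R.T+s['eye']
    p[d==0]=np.nan
    return s['im'],p
E
python3 - <<'E'
from h import *
for n in('scene','side','wrist'):
    im,d,i=shot(n,n+'0'); print(n,i)
o=ctrl.get_obs();print(o['clock'],o['tool_pos'],o['orientation'],o['opening'])
a=[cv2.imread(f'pics/{n}0.png') for n in('scene','side','wrist')]
c=np.vstack([np.hstack(a[:2]),np.hstack([a[2],a[2]*0])]);cv2.imwrite('pics/all.png',cv2.resize(c,(800,600),interpolation=cv2.INTER_AREA))
E
```

```text
scene {'camera_matrix': array([[523.6388621,   0.       , 284.2902567],
       [  0.       , 523.6388621, 208.5504621],
       [  0.       ,   0.       ,   1.       ]]), 'k1': 0.017718143238419748, 'eye': array([-0.31820548, -0.84290238,  1.01085558]), 'orientation': array([-127.53203498,   -0.28227554,  -40.28014542])}
side {'camera_matrix': array([[538.35572385,   0.        , 279.94232136],
       [  0.        , 538.35572385, 203.84094158],
       [  0.        ,   0.        ,   1.        ]]), 'k1': -0.1613876035066708, 'eye': array([ 0.14884663, -1.17201367,  0.81287452]), 'orientation': array([-120.07940646,    0.9208493 ,  -14.9306867 ])}
wrist {'camera_matrix': array([[309.49349076,   0.        , 277.8012355 ],
       [  0.        , 309.49349076, 207.51389493],
       [  0.        ,   0.        ,   1.        ]]), 'k1': -0.05982596747454137, 'eye': array([0.35967743, 0.57452136, 0.38343674]), 'orientation': array([ 1.65531792e+02, -1.13180542e-01, -1.16340058e+02])}
0.15 [0.29941753 0.60455503 0.22583855] [ 1.79926475e+02 -9.51496682e-03 -2.63489712e+01] 0.08771811694753867
```

View pics/all.png

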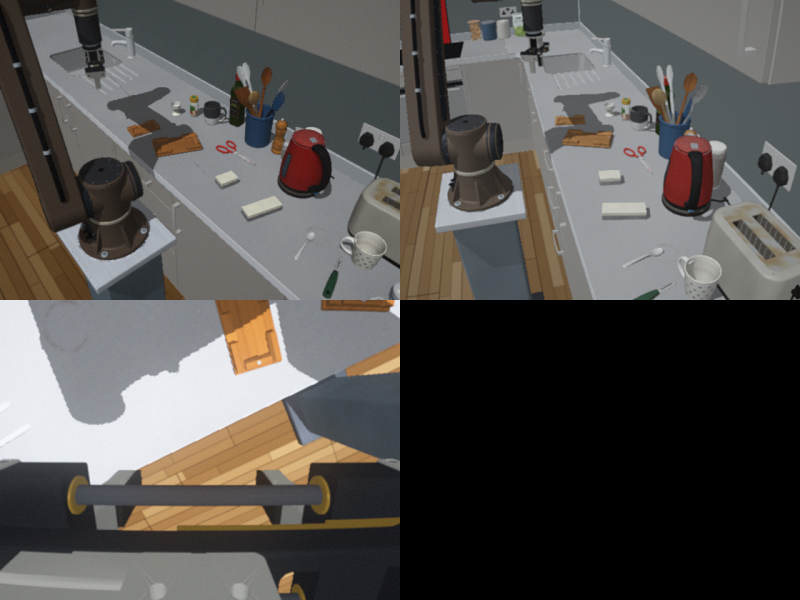

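View pics/scene0.png

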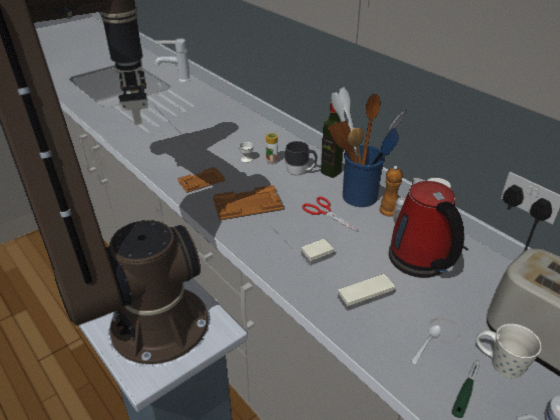

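The scene view shows these candidates:
- **Stones:** a long pale block at (367,291) and a short one at (317,250). I choose the long one.
- **Holders:** a large one at (249,203) and a small one at (201,180). I choose the large one.

Next I'll measure their poses and check the choice in a close crop.

```bash
python3 - <<'E'
from h import *
for fn in('scene0','side0'):
    im,p=cloud(fn); z=p[...,2]; hsv=cv2.cvtColor(im,cv2.COLOR_BGR2HSV)
    w=(p[...,0]>.3)&(p[...,0]<.85)&(abs(p[...,1])<.6)
    for nm,m in(('stone',w&(z>.026)&(z<.04)),('holder',w&(z>.017)&(z<.032)&(hsv[...,1]>110)&(hsv[...,0]<22))):
        m=cv2.morphologyEx(m.astype(np.uint8),cv2.MORPH_OPEN,np.ones((2,2)))
        n,l,s,c=cv2.connectedComponentsWithStats(m)
        for i in range(1,n):
            if s[i,4]<70: continue
            q=p[l==i]; r=cv2.minAreaRect((q[:,:2]*1000).astype(np.float32))
            print(fn,nm,c[i].round(),s[i,4],'rect mm',np.round(r[0],1),np.round(r[1],1),round(r[2],1),'z',np.median(q[:,2]).round(4), 'bgr',im[l==i].mean(0).round())
im=cv2.imread('pics/scene0.png')[150:330,160:420]
cv2.imwrite('pics/crop.png',cv2.resize(im,None,fx=3,fy=3,interpolation=cv2.INTER_CUBIC))
E
```

```text
scene0 stone [361. 198.] 118 rect mm [749.9  14.4] [ 51.4 117.2] 63.5 z nan bgr [67. 48. 34.]
scene0 stone [318. 249.] 354 rect mm [472.2 -72.3] [45.6 97.7] 72.3 z nan bgr [169. 183. 184.]
scene0 stone [416. 266.] 100 rect mm [ 620.1 -295.6] [25.1 92.4] 36.1 z 0.03 bgr [24. 24. 27.]
scene0 stone [367. 289.] 841 rect mm [ 464.3 -268.5] [ 50.1 161.3] 74.1 z nan bgr [171. 185. 186.]
scene0 holder [271. 197.] 255 rect mm [516.5 212.7] [102.6  63.1] 65.1 z nan bgr [ 45.  79. 119.]
scene0 holder [226. 205.] 267 rect mm [398.2 268.3] [107.3  66.8] 66.3 z 0.0227 bgr [32. 56. 86.]
side0 stone [335. 175.] 78 rect mm [731.2 287.7] [109.7  51.9] 27.9 z nan bgr [144. 143. 141.]
side0 stone [294. 245.] 353 rect mm [471.8 -52. ] [91.4 81.6] 79.4 z 0.0308 bgr [182. 190. 190.]
side0 stone [386. 287.] 122 rect mm [ 618. -296.] [17. 83.] 34.7 z 0.0315 bgr [26. 26. 34.]
side0 stone [314. 292.] 920 rect mm [ 474.4 -279.6] [166.8  72.4] 15.0 z nan bgr [183. 191. 191.]
side0 stone [419. 384.] 145 rect mm [ 558.6 -587.2] [12.3 47.9] 63.4 z nan bgr [155. 160. 160.]
side0 holder [240. 191.] 166 rect mm [398.3 267. ] [107.5  56.1] 65.6 z 0.0205 bgr [ 52.  83. 114.]
side0 holder [286. 194.] 210 rect mm [518.1 215.4] [112.3  60.2] 66.4 z nan bgr [ 66. 104. 140.]
```

View pics/crop.png

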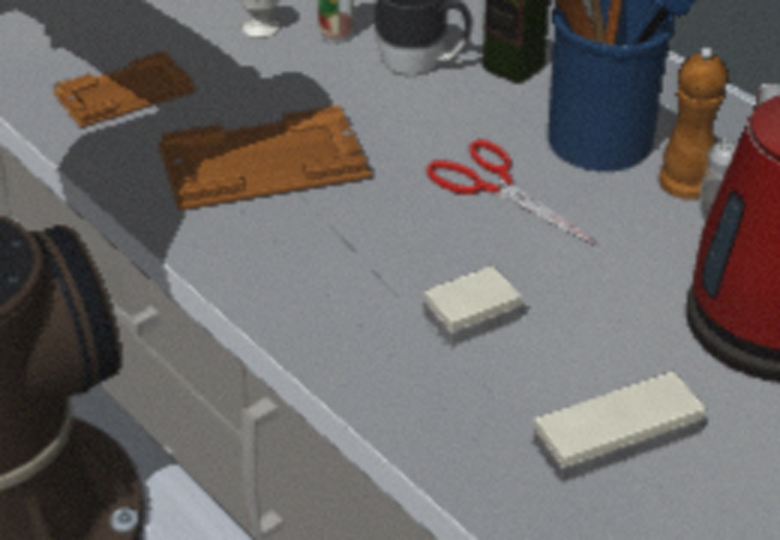

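The crop confirms it: the long stone is at crop (620,420), the short one at (475,300), the large holder with rail gaps at (268,160) and the small decoy at (125,88). I'll refine the poses with colour masks and rays onto planes.

```bash
cat >> h.py <<'E'
def rays(fn,px,z):
    s=np.load(fn+'.npz'); u=cv2.undistortPoints(np.array(px,float).reshape(-1,1,2),s['K'],np.array([float(s['k1']),0,0,0])).reshape(-1,2)
    R=Ro.from_euler('xyz',s['ori'],degrees=True).as_matrix(); v=np.c_[u,np.ones(len(u))]@R.T
    return s['eye']+v*((z-s['eye'][2])/v[:,2])[:,None]
def comps(fn,mask,z,amin):
    n,l,s,c=cv2.connectedComponentsWithStats(mask.astype(np.uint8))
    for i in range(1,n):
        if s[i,4]<amin: continue
        yx=np.argwhere(l==i); q=rays(fn,yx[:,::-1],z)[:,:2]
        r=cv2.minAreaRect((q*1000).astype(np.float32)); a=r[2] if r[1][0]>r[1][1] else r[2]-90
        print(fn,c[i].round(),s[i,4],'ctr',np.round(r[0],1),'LxW',np.round(sorted(r[1]),1),'ang',round(a,1),'mean',(q.mean(0)*1000).round(1))
E
python3 - <<'E'
from h import *
for fn in('scene0','side0'):
    im,p=cloud(fn); hsv=cv2.cvtColor(im,cv2.COLOR_BGR2HSV); b=im.astype(int)
    xy=rays(fn,np.stack(np.meshgrid(np.arange(560),np.arange(420)),-1).reshape(-1,2),.03).reshape(420,560,3)
    w=(xy[...,0]>.3)&(xy[...,0]<.65)&(abs(xy[...,1])<.45)
    print('stone');comps(fn,w&(b[...,2]-b[...,0]>5)&(b[...,2]>165)&(hsv[...,1]<60),.032,150)
    print('holder');m=w&(hsv[...,1]>110)&(hsv[...,0]<22)
    comps(fn,m,.024,500)
E
```

```text
stone
scene0 [317. 248.] 327 ctr [463.5 -68.7] LxW [49.7 76.6] ang -11.0 mean [463.3 -69.2]
scene0 [366. 288.] 778 ctr [ 455.5 -262.1] LxW [ 50.1 140.6] ang -16.0 mean [ 454.8 -262.3]
holder
scene0 [247. 202.] 1540 ctr [451.  237.5] LxW [132.5 202.4] ang -24.3 mean [447.6 233.6]
stone
side0 [293. 244.] 328 ctr [462.8 -73.9] LxW [51.6 75.6] ang -10.9 mean [462.6 -74.8]
side0 [313. 291.] 889 ctr [ 455.1 -268. ] LxW [ 50.  137.9] ang -16.3 mean [ 454.  -267.6]
holder
side0 [263. 194.] 1330 ctr [454.1 226. ] LxW [137.7 201.1] ang -23.3 mean [453.3 219.7]
side0 [381. 272.] 534 ctr [ 630.4 -227.3] LxW [ 46.7 162.5] ang -90.0 mean [ 635.1 -237.7]
```

>>> {"op": "step_arm", "data": {
  "moves": [
    [[1.7,-4.15,0,0,8.76],[1.7,-4.15,0,0,8.76],[1.7,-4.15,0,0,8.76],[1.7,-4.15,0,0,8.76],[1.7,-4.15,0,0,8.76],[1.7,-4.15,0,0,8.76],[1.7,-4.15,0,0,8.76],[1.7,-4.15,0,0,8.76],[1.7,-4.15,0,0,8.76],[0,0,0,0,8.76]]
  ]
}}

```text
clock: 1.15
tool_pos: [0.4532, 0.2273, 0.2266]
orientation: [180.0, 0.0, -26.6]
force: [-0.3, 0.6, -0.0]
opening: 0.088
gripper_force: 0.0
```

```bash
python3 - <<'E'
from h import *
o=ctrl.get_obs();print(o['clock'],o['tool_pos'],o['orientation'],np.abs(o['qvel']).max())
im,d,i=shot('wrist','w1')
E
```

```text
1.15 [0.45322765 0.22726871 0.22656836] [ 1.79958726e+02  6.39046195e-03 -2.65758860e+01] 4.284793269102021
```

View pics/w1.png

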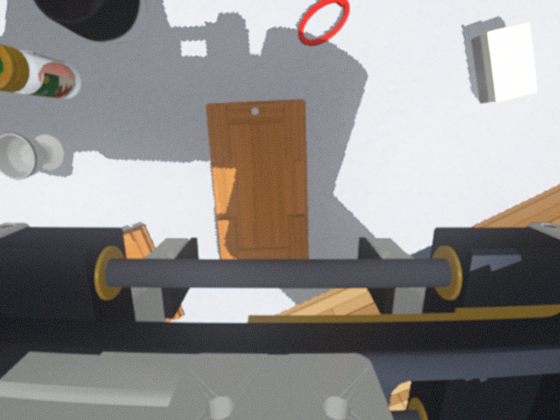

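The wrist view shows the holder's top corners at (207,100) and (305,100) and the recess from (228,125) to (286,248), with the near end hidden by the gripper. I'll fit the edges.

```bash
python3 - <<'E'
from h import *
im=cv2.imread('pics/w1.png');hsv=cv2.cvtColor(im,cv2.COLOR_BGR2HSV)
m=((hsv[...,1]>110)&(hsv[...,0]<22)).astype(np.uint8); m[:80]=0;m[235:]=0;m[:,:195]=0;m[:,325:]=0
m=cv2.morphologyEx(m,cv2.MORPH_OPEN,np.ones((5,5)))
L=[];Rr=[];T=[]
for r in range(108,232,2):
    c=np.flatnonzero(m[r]); L.append((c[0]-.5,r));Rr.append((c[-1]+.5,r))
for c in range(214,300,2): T.append((c,np.flatnonzero(m[:,c])[0]-.5))
def fit(px):
    q=rays('w1',px,.024)[:,:2]; v=cv2.fitLine((q*1000).astype(np.float32),cv2.DIST_HUBER,0,.01,.01).ravel()
    print('dir',np.degrees(np.arctan2(v[1],v[0])).round(2),'pt',v[2:].round(1)); return v
l,r,t=fit(L),fit(Rr),fit(T)
if l[0]<0:l[:2]*=-1
if r[0]<0:r[:2]*=-1
a=(np.arctan2(l[1],l[0])+np.arctan2(r[1],r[0]))/2; u=np.array([np.cos(a),np.sin(a)]);n=np.array([-u[1],u[0]])
cn=(l[2:]@n+r[2:]@n)/2; print('width',l[2:]@n-r[2:]@n)
# top midpoint
mid=n*cn; tn=np.array([-t[1],t[0]]); s=((t[2:]-mid)@tn)/(u@tn); top=mid+s*u
print('angle',np.degrees(a),'centre',top-103*u)
E
```

```text
dir -24.15 pt [505.1 286.5]
dir -24.24 pt [458.3 188. ]
dir 65.9 pt [549.7 205.5]
width 109.04309
angle -24.19233 centre [456.15344 248.71161]
```

```bash
python3 - <<'E'
from h import *
shot('wrist','w2'); print(viewer.camera_info('wrist'),ctrl.get_obs()['tool_pos'])
im,p=cloud('w2')
np.set_printoptions(suppress=True,linewidth=200)
for r in(112,140,190): print(r,[(c,*(p[r,c]*1000).round(0)) for c in range(196,320,6)])
hsv=cv2.cvtColor(im,cv2.COLOR_BGR2HSV); print([(c,tuple(hsv[140,c])) for c in list(range(200,216,2))+list(range(296,312,2))])
E
```

```text
{'camera_matrix': array([[309.49349076,   0.        , 277.8012355 ],
       [  0.        , 309.49349076, 207.51389493],
       [  0.        ,   0.        ,   1.        ]]), 'k1': -0.05982596747454137, 'eye': array([0.51298699, 0.19996162, 0.38430692]), 'orientation': array([ 1.65520075e+02, -1.66603634e-02, -1.16475739e+02])} [0.45284962 0.23034522 0.2265962 ]
112 [(196, np.float64(574.0), np.float64(278.0), np.float64(-1.0)), (202, np.float64(571.0), np.float64(272.0), np.float64(-2.0)), (208, np.float64(566.0), np.float64(263.0), np.float64(9.0)), (214, np.float64(561.0), np.float64(255.0), np.float64(24.0)), (220, np.float64(558.0), np.float64(249.0), np.float64(25.0)), (226, np.float64(555.0), np.float64(243.0), np.float64(19.0)), (232, np.float64(552.0), np.float64(237.0), np.float64(22.0)), (238, np.float64(549.0), np.float64(230.0), np.float64(25.0)), (244, np.float64(546.0), np.float64(225.0), np.float64(24.0)), (250, np.float64(543.0), np.float64(219.0), np.float64(22.0)), (256, np.float64(539.0), np.float64(212.0), np.float64(25.0)), (262, np.float64(537.0), np.float64(207.
[... 3386 characters left out ...]
uint8(150))), (206, (np.uint8(111), np.uint8(24), np.uint8(150))), (208, (np.uint8(128), np.uint8(14), np.uint8(147))), (210, (np.uint8(9), np.uint8(37), np.uint8(130))), (212, (np.uint8(12), np.uint8(141), np.uint8(132))), (214, (np.uint8(14), np.uint8(138), np.uint8(133))), (296, (np.uint8(14), np.uint8(155), np.uint8(130))), (298, (np.uint8(15), np.uint8(161), np.uint8(127))), (300, (np.uint8(14), np.uint8(142), np.uint8(131))), (302, (np.uint8(13), np.uint8(152), np.uint8(129))), (304, (np.uint8(15), np.uint8(161), np.uint8(130))), (306, (np.uint8(13), np.uint8(121), np.uint8(126))), (308, (np.uint8(176), np.uint8(15), np.uint8(139))), (310, (np.uint8(111), np.uint8(12), np.uint8(145)))]
```

>>> {"op": "step_arm", "data": {
  "moves": [
    [[-3.2,1.6,0,0.02,8.76],[-3.2,1.6,0,0.02,8.76],[0,0,0,0,8.76],[0,0,0,0,8.76]]
  ]
}}

```text
clock: 1.65
tool_pos: [0.3878, 0.2647, 0.2268]
orientation: [-180.0, -0.0, -23.9]
force: [0.3, -0.7, -0.7]
opening: 0.0874
gripper_force: 0.0
```

```bash
cat > hold.py <<'E'
from h import *
o=ctrl.get_obs();print(o['clock'],o['tool_pos'],o['orientation'])
shot('wrist','w3'); im,p=cloud('w3')
hsv=cv2.cvtColor(im,cv2.COLOR_BGR2HSV); wood=(hsv[...,1]>90)&(hsv[...,0]<22)
w=wood&(p[...,0]>.3)&(p[...,0]<.6)&(p[...,1]>.13)&(p[...,1]<.37)
w[255:]=False
n,l,s,c=cv2.connectedComponentsWithStats(w.astype(np.uint8)); i=1+s[1:,4].argmax(); print(s[i],c[i])
print('outline at z=.024'); comps('w3',l==i,.024,2000)
zz=cv2.medianBlur(np.nan_to_num(p[...,2]).astype(np.float32),5)
fl=(l==i)&(zz>.008)&(zz<.0155)
fl=cv2.morphologyEx(fl.astype(np.uint8),cv2.MORPH_OPEN,np.ones((5,5)))
print('floor (with gaps)'); comps('w3',fl,.012,1000)
v=im.copy(); v[fl>0]=(0,255,0); cv2.imwrite('pics/w3f.png',np.hstack([im[:300,130:420],v[:300,130:420]]))
E
python3 hold.py
```

```text
1.65 [0.38776456 0.26471498 0.22676294] [-1.79966393e+02 -5.39943123e-03 -2.38713465e+01]
[  215    31   102   178 17103] [265.68181021 117.70011109]
outline at z=.024
w3 [266. 118.] 17103 ctr [458.4 248. ] LxW [110.2 195.6] ang -24.0 mean [463.5 245.8]
floor (with gaps)
w3 [265. 121.] 9979 ctr [459.2 248.3] LxW [113.7 154.8] ang -23.9 mean [461.2 247.6]
```

View pics/w3f.png

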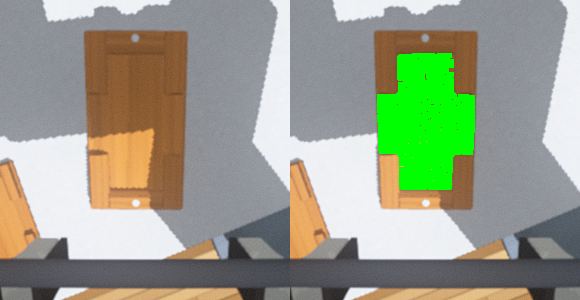

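The wrist view shows the holder's recess floor, a green cross centred at crop (425,121). The recess is at about (458.5, 248) mm with yaw -24°. Next I go to the stone.

>>> {"op": "step_arm", "data": {
  "moves": [
    [[1.5,-4.7,0,0.0136,8.76],[1.5,-4.7,0,0.0136,8.76],[1.5,-4.7,0,0.0136,8.76],[1.5,-4.7,0,0.0136,8.76],[0,-4.9,0,0.0136,8.76],[0,-4.9,0,0.0136,8.76],[-1.3,-4.8,0,0.0136,8.76],[-1.3,-4.8,0,0.0136,8.76],[-1.3,-4.8,0,0.0136,8.76],[-1.3,-4.8,0,0.0136,8.76]]
  ]
}}

```text
clock: 2.7
tool_pos: [0.396, -0.2169, 0.2267]
orientation: [180.0, -0.0, -16.2]
force: [1.8, -0.6, 0.0]
opening: 0.0877
gripper_force: 0.0
```

>>> {"op": "step_arm", "data": {
  "moves": [
    [[0,-3.0,0,0,8.76],[0,0,0,0,8.76],[0,0,0,0,8.76]]
  ]
}}

```text
clock: 3.0
tool_pos: [0.3963, -0.2456, 0.2261]
orientation: [180.0, 0.1, -16.4]
force: [0.5, 0.7, 0.3]
opening: 0.0875
gripper_force: 0.0
```

```bash
python3 - <<'E'
from h import *
o=ctrl.get_obs();print(o['clock'],o['tool_pos'],o['orientation'])
shot('wrist','w4'); im,p=cloud('w4')
zz=cv2.medianBlur(np.nan_to_num(p[...,2]).astype(np.float32),5)
m=(zz>.022)&(zz<.042)&(p[...,0]>.3)&(p[...,0]<.6)&(p[...,1]<0)&(p[...,1]>-.4); m[250:]=False
comps('w4',m,.032,800)
b=im.astype(int); m2=m&(b[...,2]>150); comps('w4',m2,.032,800)
E
```

```text
3.0 [ 0.39633403 -0.24562231  0.22607723] [ 1.79995627e+02  6.28567606e-02 -1.64371334e+01]
w4 [276. 129.] 5714 ctr [ 456.4 -261.7] LxW [ 49.7 139.1] ang -15.8 mean [ 459.1 -262.7]
w4 [117. 174.] 2852 ctr [464.  -71.4] LxW [54. 76.] ang -10.8 mean [464.6 -71.9]
w4 [276. 130.] 5621 ctr [ 456.4 -261.4] LxW [ 49.8 138.7] ang -15.6 mean [ 458.1 -262.6]
w4 [117. 174.] 2791 ctr [464.  -71.3] LxW [53.9 76.1] ang -11.1 mean [464.7 -71.3]
```

View pics/w4.png

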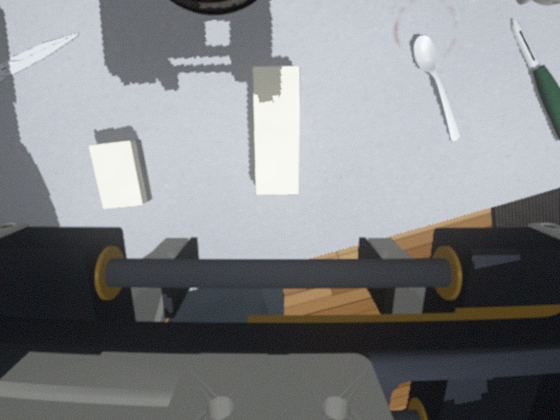

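The view shows the long stone at (276,129) and the short one at (117,174). The pose agrees with the scene cameras. Before going down I check the kettle clearance.

```bash
python3 - <<'E'
from h import *
for f in('scene0','side0'):
    im,p=cloud(f); b=im.astype(int)
    m=(p[...,2]>.06)&(p[...,2]<.3)&(p[...,1]>-.45)&(p[...,1]<-.1)&(p[...,0]>.4)&(p[...,0]<.75)
    q=p[m]; print(f,len(q),np.percentile(q[:,0],[0.5,2,10]),np.percentile(q[:,1],[1,99]))
E
```

```text
scene0 4793 [0.59947404 0.60177527 0.60876904] [-0.39013043 -0.1826561 ]
side0 5581 [0.60063982 0.60278137 0.61253063] [-0.39180399 -0.21244552]
```

>>> {"op": "step_arm", "data": {
  "moves": [
    [[1.5,-0.41,-2.0,0.0025,8.76],[1.5,-0.41,-2.0,0.0025,8.76],[1.5,-0.41,-2.0,0.0025,8.76],[1.5,-0.41,-2.0,0.0025,8.76],[0,0,0,0,8.76],[0,0,0,0,8.76]]
  ]
}}

```text
clock: 3.65
tool_pos: [0.4566, -0.2601, 0.1463]
orientation: [180.0, 0.1, -15.6]
force: [-0.8, 0.0, 0.7]
opening: 0.0876
gripper_force: 0.0
```

>>> {"op": "step_arm", "data": {
  "moves": [
    [[0,-0.2,-2.5,0,8.76],[0,0,-2.5,0,8.76],[0,0,-2.5,0,8.76],[0,0,-2.0,0,8.76],[0,0,-1.5,0,8.76],[0,0,-1.0,0,8.76],[0,0,-1.0,0,8.76],[0,0,-0.5,0,8.76],[0,0,0,0,8.76],[0,0,0,0,8.76]]
  ]
}}

```text
clock: 4.65
tool_pos: [0.4569, -0.2631, 0.0121]
orientation: [180.0, -0.0, -15.7]
force: [-0.5, -0.1, -0.1]
opening: 0.0877
gripper_force: 0.0
```

>>> {"op": "step_arm", "data": {
  "moves": [
    [[0,0,-0.4,0,8.76],[0,0,0,0,4.0],[0,0,0,0,4.0],[0,0,0,0,4.0],[0,0,0,0,4.0],[0,0,0,0,4.0],[0,0,0,0,4.0],[0,0,0,0,4.0],[0,0,0,0,4.0],[0,0,0,0,4.0]]
  ]
}}

```text
clock: 5.65
tool_pos: [0.4566, -0.263, 0.0076]
orientation: [-180.0, -0.0, -15.7]
force: [-0.4, 1.5, 2.7]
opening: 0.0499
gripper_force: 30.0
```

>>> {"op": "step_arm", "data": {
  "moves": [
    [[0,0,0.5,0,4.0],[0,0,1.0,0,4.0],[0,0,1.5,0,4.0],[0,0,1.5,0,4.0],[0,0,1.5,0,4.0],[0,0,1.5,0,4.0],[0,0,1.5,0,4.0],[0,0,1.0,0,4.0],[0,0,0.5,0,4.0],[0,0,0,0,4.0]]
  ]
}}

```text
clock: 6.65
tool_pos: [0.4567, -0.2631, 0.1132]
orientation: [-180.0, -0.1, -15.7]
force: [0.5, -0.2, -4.8]
opening: 0.0501
gripper_force: 30.0
```

>>> {"op": "step_arm", "data": {
  "moves": [
    [[0,1.0,0,0,4.0],[0,2.0,0,-0.01,4.0],[0,3.0,0,-0.01,4.0],[0,3.0,0,-0.01,4.0],[0,3.0,0,-0.01,4.0],[0,3.0,0,-0.01,4.0],[0,3.0,0,-0.01,4.0],[0,3.0,0,-0.01,4.0],[0,3.0,0,-0.01,4.0],[0,3.0,0,-0.01,4.0]]
  ]
}}

```text
clock: 7.65
tool_pos: [0.4556, 0.0084, 0.1119]
orientation: [180.0, 0.1, -20.9]
force: [-0.0, -0.7, -3.9]
opening: 0.05
gripper_force: 30.0
```

>>> {"op": "step_arm", "data": {
  "moves": [
    [[0,3.0,0,-0.01,4.0],[0,3.0,0,-0.01,4.0],[0,3.0,0,-0.01,4.0],[0,3.0,0,-0.01,4.0],[0,3.0,0,-0.01,4.0],[0.1,3.0,0,0,4.0],[0.1,3.0,0,0,4.0],[0,2.0,0,0,4.0],[0,1.0,0,0,4.0],[0,0,0,0,4.0]]
  ]
}}

```text
clock: 8.65
tool_pos: [0.4581, 0.2477, 0.1119]
orientation: [179.9, 0.0, -23.6]
force: [0.1, -0.7, -4.4]
opening: 0.0497
gripper_force: 30.0
```

```bash
python3 - <<'E'
from h import *
o=ctrl.get_obs();print(o['clock'],o['tool_pos'],o['orientation'],o['opening'],o['force'])
shot('wrist','w5')
s=shot('side','s5')[0]
w=cv2.imread('pics/w5.png')
cv2.imwrite('pics/chk.png',np.hstack([cv2.resize(w,(400,300)),cv2.resize(s[120:300,150:390],(400,300))]))
E
```

```text
8.65 [0.45809993 0.24774104 0.11193383] [ 1.79938645e+02  2.26319472e-02 -2.36365259e+01] 0.04972405288538222 [ 0.07637777 -0.69872316 -4.38408643]
```

View pics/chk.png

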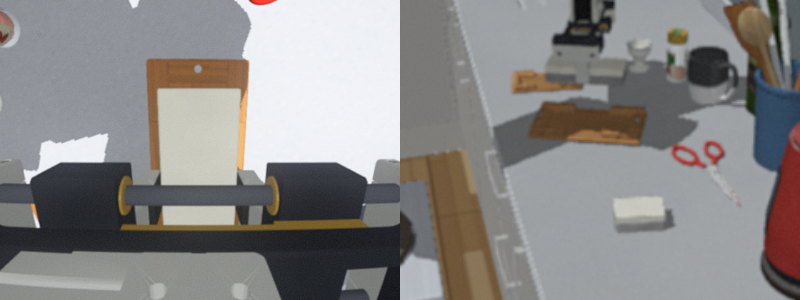

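The stone is held squarely above the holder: stone far end at (199,90), holder far end at (199,60) in the left panel. The short stone is undisturbed. I check the along-length and lateral offsets by ray.

```bash
python3 - <<'E'
from h import *
im,p=cloud('w5'); z=p[...,2]
a=np.radians(-23.9);u=np.array([np.cos(a),np.sin(a)]);n=np.array([-u[1],u[0]]); rc=np.array([.4585,.248])
m=cv2.medianBlur(((z>.115)&(z<.155)).astype(np.uint8),5); m[215:]=0; m[:, :215]=0;m[:,345:]=0
q=rays('w5',np.argwhere(m)[:,::-1],float(np.nanmedian(z[m>0])))[:,:2]-rc
yx=np.argwhere(m); k=yx[:,0]<200
print('top z',np.nanmedian(z[m>0]),'far end',np.percentile(q@u,[99,99.9]),'lat',np.percentile((q@n)[k],[0.5,99.5]))
hsv=cv2.cvtColor(im,cv2.COLOR_BGR2HSV)
h=cv2.medianBlur(((hsv[...,1]>90)&(hsv[...,0]<22)&(z<.03)&(z>.016)).astype(np.uint8),3); h[140:]=0;h[:,:195]=0;h[:,360:]=0
q=rays('w5',np.argwhere(h)[:,::-1],.024)[:,:2]-rc
print('holder far',np.percentile(q@u,[99,99.8]),'lat',np.percentile(q@n,[.5,99.5]))
E
```

```text
top z 0.13572618750005846 far end [0.06882212 0.06920878] lat [-0.02505539  0.02383967]
holder far [0.09849941 0.09853678] lat [-0.0529631   0.05362147]
```

>>> {"op": "step_arm", "data": {
  "moves": [
    [[0,0,-1.0,0,4.0],[0,0,-1.5,0,4.0],[0,0,-1.5,0,4.0],[0,0,-1.5,0,4.0],[0,0,-1.0,0,4.0],[0,0,-0.7,0,4.0],[0,0,-0.5,0,4.0],[0,0,-0.3,0,4.0],[0,0,0,0,4.0],[0,0,0,0,4.0]]
  ]
}}

```text
clock: 9.75
tool_pos: [0.4588, 0.2472, 0.0329]
orientation: [-180.0, -0.0, -23.7]
force: [0.6, -0.7, -4.0]
opening: 0.0497
gripper_force: 30.0
```

>>> {"op": "step_arm", "data": {
  "moves": [
    [[0,0,-0.3,0,4.0],[0,0,-0.3,0,4.0],[0,0,-0.2,0,4.0],[0,0,-0.1,0,4.0],[0,0,0,0,4.0],[0,0,0,0,4.0]]
  ]
}}

```text
clock: 10.35
tool_pos: [0.4586, 0.247, 0.0235]
orientation: [180.0, -0.0, -23.7]
force: [0.3, 0.0, -3.4]
opening: 0.0498
gripper_force: 30.0
```

>>> {"op": "step_arm", "data": {
  "moves": [
    [[0,0,-0.1,0,4.0],[0,0,-0.1,0,4.0],[0,0,-0.1,0,4.0],[0,0,0,0,4.0],[0,0,0,0,4.0]]
  ]
}}

```text
clock: 10.85
tool_pos: [0.4585, 0.247, 0.0205]
orientation: [180.0, 0.0, -23.7]
force: [-0.2, -0.6, -3.4]
opening: 0.0497
gripper_force: 30.0
```

>>> {"op": "step_arm", "data": {
  "moves": [
    [[0,0,-0.1,0,4.0],[0,0,0,0,4.0],[0,0,0,0,4.0]]
  ]
}}

```text
clock: 11.15
tool_pos: [0.4586, 0.2471, 0.0197]
orientation: [-180.0, -0.0, -23.7]
force: [-0.7, -0.4, -2.6]
opening: 0.0497
gripper_force: 30.0
```

>>> {"op": "step_arm", "data": {
  "moves": [
    [[0,0,-0.1,0,4.0],[0,0,0,0,4.0],[0,0,0,0,4.0]]
  ]
}}

```text
clock: 11.45
tool_pos: [0.4586, 0.247, 0.0196]
orientation: [-180.0, -0.0, -23.7]
force: [-4.7, -1.1, 10.5]
opening: 0.05
gripper_force: 30.0
```

Contact is felt at the expected height. I release and rise.

>>> {"op": "step_arm", "data": {
  "moves": [
    [[0,0,0,0,7.5],[0,0,0,0,7.5],[0,0,0,0,7.5],[0,0,0,0,7.5],[0,0,0.5,0,7.5],[0,0,1.0,0,7.5],[0,0,1.5,0,7.5],[0,0,2.5,0,7.5],[0,0,3.5,0,7.5],[0,0,3.5,0,7.5]]
  ]
}}

```text
clock: 12.45
tool_pos: [0.4584, 0.2467, 0.1455]
orientation: [180.0, -0.0, -23.7]
force: [0.4, 0.3, -0.5]
opening: 0.0747
gripper_force: 0.0
```

>>> {"op": "step_arm", "data": {
  "moves": [
    [[-1.5,0.7,3,0,7.5],[-1.5,0.7,3,0,7.5],[-1.5,0.7,2,0,7.5],[-1.5,0.7,0,0,7.5],[0,0,0,0,7.5],[0,0,0,0,7.5]]
  ]
}}

```text
clock: 13.05
tool_pos: [0.3984, 0.2749, 0.2242]
orientation: [-180.0, -0.0, -23.6]
force: [0.6, 0.2, -0.6]
opening: 0.0749
gripper_force: 0.0
```

```bash
python3 - <<'E'
from h import *
o=ctrl.get_obs();print(o['clock'],o['tool_pos'],o['opening'],o['force'])
shot('wrist','w6'); im,p=cloud('w6'); z=p[...,2]
m=cv2.medianBlur(((z>.034)&(z<.056)).astype(np.uint8),5); m[240:]=0
comps('w6',m,.044,1500)
k=cv2.erode(m,np.ones((7,7)))>0; k&=(p[...,1]>.13); q=p[k]; A=np.c_[q[:,:2]-q[:,:2].mean(0),np.ones(len(q))]; f=np.linalg.lstsq(A,q[:,2],rcond=None)[0]; print('plane tilt deg, z',np.degrees(np.hypot(f[0],f[1])),f[2])
E
```

```text
13.05 [0.39840574 0.27494578 0.22421537] 0.07491401075992182 [ 0.58121962  0.16361648 -0.5881596 ]
w6 [279. 126.] 6260 ctr [458.1 246.9] LxW [ 49.7 138.5] ang -24.0 mean [460.7 245.7]
plane tilt deg, z 0.20971362407584246 0.04360258384643666
```

View pics/w6.png

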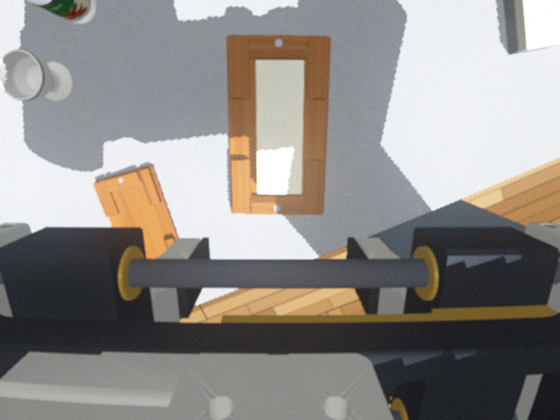

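The picture shows the stone centred in the recess at (279,126). It is flat, with its top at 43.6 mm, and square at -24°. I hand it in.

```bash
python3 -c "
from plant import close_job
print(close_job())"
```

```text
the job is handed in; nothing more can be done
None
```

The long stone was set down in the larger holder's recess, measured flat (0.2° tilt), square and within about 1 mm of centre; the arm kept clear of the short stone, and the job was handed in at about 13 s (no verdict was returned).

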